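# Fetch the bushing tray out of the drawer cabinet and hold it level

### The job

Pull the upper drawer of the green cabinet fully open to its stop, grasp the red-handled tray of brass bushings by its handle, and lift it straight up about 10 cm out of the drawer without tipping it or losing a bushing. Finish while still holding it there, level and still above the open drawer and touching nothing but the gripper. Leave the drawer fully open, the blue-handled tray down in it, the lower drawer shut, and do not disturb the other things on the bench.

Things in the scene. Friction and masses are not known exactly. Their poses are not given: they have to be found in the camera images.
- upper_drawer (a joint): Upper drawer of the green steel cabinet (cabinet 240 deep, 350 wide, 172 high, fixed on the bench). Value in m: 0 = shut, grows as it slides out towards the robot, 0.160 = at its stop. It may start up to 0.012 ajar. It stays where left and takes about 2 N to slide.
- upper_drawer_handle (a point): Middle of the upper drawer's horizontal steel bar handle: a round bar 11 thick and 120 long, 35 out from the drawer front (29 clear behind the bar), 39 below the cabinet's top face. Nothing is above it. Axes: x points from the robot into the cabinet (the drawer opens along -x), y along the bar, z up. It moves with the drawer.
- drawer_floor (a point): Middle of the top of the upper drawer's floor where the trays stand, 128 behind the handle bar. Axes as the handle's; moves with the drawer. Above it the side walls rise 44, front panel 74, cabinet top 88. A thin wall 44 high makes a left and a right bay, each 143 (x) by 152 (y), one loose tray in each; which is where varies. At the stop both trays are wholly in front of the cabinet.
- lower_drawer (a joint): Lower drawer of the same cabinet, shut: 0 m, grows as it opens, to 0.160. Leave it shut. Its bar handle is 84 below that of the upper drawer.
- red_tray_grip (a point): Centre of the wanted tray's red handle bar: 90 long (x), 14 thick (y), 18 high, centre 58 above the tray's underside, on a 10 thick post 40 from the centre at either end. Grey open tray 105 (x) by 110 (y), 28 high, split under the bar by a low wall 4 thick; three loose bushings stand in it. About 0.4 kg loaded, perhaps unevenly. z up. When the drawer is open, reach it from above.
- red_tray: The same red-handled tray, origin at the centre of its underside; axes as above.
- blue_tray_grip (a point): Centre of the blue handle of the other tray, which is the same in shape and size but holds steel pins. It stays in the drawer.
- bushing0_mid (a point): Centre of loose brass bushing 1 of 3 (a ring 30 across with a 16 hole, 22 high, 50 g), standing in the red-handled tray, in one of its two halves.
- bushing1_mid (a point): Centre of loose brass bushing 2 of 3 (a ring 30 across with a 16 hole, 22 high, 50 g), standing in the red-handled tray, in one of its two halves.
- bushing2_mid (a point): Centre of loose brass bushing 3 of 3 (a ring 30 across with a 16 hole, 22 high, 50 g), standing in the red-handled tray, in one of its two halves.
- yellow_case: Closed yellow plastic case 100 by 150 by 42 high on the bench, bystander; origin at the centre of its underside.
- wrench: Steel wrench 180 long lying on the bench, bystander; origin under its middle.
- drill_chuck: Steel drill chuck standing on the bench, 46 across, 86 high, bystander; origin at the centre of its underside.
- oil_bottle: Green bottle with black cap, 56 across, 150 high, bystander; origin at the centre of its underside.
- v_block: Dark steel V-block 80 by 50 by 47 high, bystander; origin at the centre of its underside.
- chip_brush: Hand brush lying on the bench, bystander; origin under its middle.

How it is judged (in metres and radians):
On the way, in this order (a step that is already met when the one before it is completed fails the run):
1. the upper drawer is open to its stop, with the red-handled tray still standing in it (value of joint upper_drawer above 0.155 m and z of red_tray_grip in the frame of drawer_floor below 0.07 m), for 0.1 s.
2. the red-handled tray is lifted clear by the gripper, level (z of red_tray_grip in the frame of drawer_floor above 0.138 m and angle between red_tray's own z axis and vertical below 0.12 rad and contact force between the fingers and red_tray above 0.5 N), for 0.3 s.
At the end, for the whole second after the job is handed in: Held by the gripper alone: red tray still, within 0.12 rad of level, underside 80 mm or more over the drawer floor (handle below 0.40 m, within 160 mm sideways), bushings in it; upper drawer open 152 mm or more, lower shut (15 mm), blue tray down in its bay, bystanders within 30 mm (all of step 2 and value of joint upper_drawer above 0.152 m and contact force between red_tray and cabinet below 0.1 N and contact force between red_tray and blue_tray below 0.1 N and horizontal distance between red_tray_grip and drawer_floor below 0.16 m and height (world z) of red_tray_grip below 0.4 m and linear speed of red_tray below 0.02 m/s and angular speed of red_tray below 0.15 rad/s and value of joint lower_drawer below 0.015 m and distance between each of bushing0_mid, bushing1_mid, bushing2_mid and red_tray_grip below 0.09 m and z of each of bushing0_mid, bushing1_mid, bushing2_mid in the frame of red_tray_grip below -0.015 m and z of blue_tray_grip in the frame of drawer_floor below 0.078 m and distance of each of yellow_case, wrench, drill_chuck, oil_bottle, v_block, chip_brush from where it was at the start of the episode below 0.03 m); the arm keeps its last pose, push and grip.
It fails at once if the red-handled tray is tipped more than 0.35 rad (angle between red_tray's own z axis and vertical above 0.35 rad).
It fails at once if a bushing leaves the red-handled tray (not (distance between bushing0_mid and red_tray_grip below 0.09 m) or not (z of bushing0_mid in the frame of red_tray_grip below -0.015 m) or not (distance between bushing1_mid and red_tray_grip below 0.09 m) or not (z of bushing1_mid in the frame of red_tray_grip below -0.015 m) or not (distance between bushing2_mid and red_tray_grip below 0.09 m) or not (z of bushing2_mid in the frame of red_tray_grip below -0.015 m)).
It fails at once if the blue-handled tray is lifted out of its place (not (z of blue_tray_grip in the frame of drawer_floor below 0.078 m)).
It fails at once if the lower drawer is opened (value of joint lower_drawer above 0.03 m).
It fails at once if a bystander on the bench is moved by more than 30 mm (distance of any of yellow_case, wrench, drill_chuck, oil_bottle, v_block, chip_brush from where it was at the start of the episode above 0.03 m).
It also fails if it takes over 58 s, if anything falls off the work surface, if the arm or the gripper's body presses on something with over 40 N, if the wrist force passes 120 N, or if a joint passes its speed limit or range.

### The arm

A 6-joint arm with a two-finger parallel gripper is mounted at the origin on the work surface. World frame = base frame: x ahead of the robot, y to its left, z up, the work surface at z = 0. Lengths are in m, angles in degrees, forces in N, time in s.
With the tool pointing down it reaches from about 0.3 to 1 m from the base axis. Payload 5.1 kg.
Tool frame: the origin (TCP) lies at the very end of the fingers, on their centre line; the grasp point (between the pads) lies 19 mm behind it; y points along the fingers, x is the direction in which the jaws open and shut, and the axes are right-handed (so a half turn about y gives the same grasp; the last joint's range is limited). The gripper opens to 95 mm and grips with 3 to 60 N. Pads are 20 mm wide; open, the fingers measure 119 mm over their backs; the gripper's body (75 mm by 180 mm) begins 59 mm behind the grasp point.
Start: joints at [62.533, 7.093, 94.555, -0, 78.352, -4.733], TCP at [0.251, 0.599, 0.19] pointing down, gripper open.
Joint ranges: [-149.61, 149.61], [-58.7, 133.49], [1.44, 155.28], [-77.14, 257.14], [18.33, 153.61], [-166.67, 166.67]. Speed limits (degrees/s): [147.25, 147.25, 180, 180, 180, 180].

### API

Orientations are given as [roll, pitch, yaw] about the fixed x, y, z axes, in that order (R = Rz(yaw) Ry(pitch) Rx(roll)).
In Python, from cell import robot gives the robot as it stands. Calls block until the motion is done:
- robot.goto(position, orientation): joint-space move of the TCP to a pose.
- robot.move_l(position, rot=None, speed=0.15, guard=None): straight line of the TCP; rot=None keeps the orientation; speed is the mean speed in m/s. With guard (N) it stops when the force on the tool has changed by that much, and returns True; else False.
- robot.set_joints(angles): joint-space move.
- robot.move_gripper(opening): finger opening in m; the grip force is fixed at half the most; returns when the fingers have stopped.
- robot.dwell(seconds).
- robot.inverse_kinematics(position, orientation): joint angles nearest the present ones, or None.
- robot.observe(): the state.
- robot.read_camera(name): name is "scene" or "top"; returns the picture (420x560x3 uint8, red, green, blue); there is no depth.
- robot.calibration(name): a dict with "intrinsics" (3x3 intrinsics, pixels), "k1" (the pictures are not rectified: a ray, as slopes to the right and down, at radius r is drawn at 1 + k1 r^2 times it, then the intrinsics apply), "camera_from_world" (4x4, takes a point from world to camera coordinates). Camera axes: x right, y up, looking along -z (the intrinsics and any distortion apply to the point x, -y, -z); pixel columns grow to the right and rows downward; lengths in m; the calibration is good to about 2 mm. A picture is of the moment at which its call begins. calibration takes no time and is no camera call.
A pose or a line that the arm cannot do raises robot.PlanningError and nothing moves.
- robot.hand_in(): hands the job in, once; it reports no verdict.
The state is a dict: "time_s": time; "joints": joint angles; "qd": joint speeds; "effort": joint torques, N m; "eef_pos": TCP position; "orientation": TCP orientation; "wrist_force": force on the tool from outside, world axes, zero at the start; "torque": the same for the moment, N m; "width": finger opening in m.
Only numpy, scipy, OpenCV 4.12 (cv2) and the standard library are available. Lean on these libraries where they do the work, as an engineer would, in place of code of your own. Each camera call takes 0.05 s, during which the arm holds its last target.

## Working session

There is one attempt and no reset: what is moved stays moved. The work goes in short steps, each a Python script; the robot and the scene stay as the last script left them, time stands still between calls to the robot, and variables do not carry over. Pictures are saved under pics/ and viewed, and the job is handed in when it is done.

```bash
mkdir -p pics; ls
python3 - <<'E'
from cell import robot
import cv2,numpy as np
for n in("scene","top"):
    cv2.imwrite(f"pics/{n}0.png",cv2.cvtColor(robot.read_camera(n),cv2.COLOR_RGB2BGR))
    c=robot.calibration(n);print(n,c)
print(robot.observe())
E
```

```text
pics
scene {'intrinsics': array([[408.1038413 ,   0.        , 278.09862477],
       [  0.        , 408.1038413 , 216.88745037],
       [  0.        ,   0.        ,   1.        ]]), 'k1': -0.01054731424941359, 'camera_from_world': array([[-0.87041194,  0.49227183, -0.0071765 ,  0.53913289],
       [-0.40270365, -0.70350482,  0.58558581,  0.17996593],
       [ 0.2832187 ,  0.51259088,  0.81057866, -1.36536752],
       [ 0.        ,  0.        ,  0.        ,  1.        ]])}
top {'intrinsics': array([[435.40983115,   0.        , 277.76336344],
       [  0.        , 435.40983115, 213.10067149],
       [  0.        ,   0.        ,   1.        ]]), 'k1': 0.005109589187218087, 'camera_from_world': array([[-0.06747569, -0.99771084,  0.00448555,  0.0150491 ],
       [ 0.97383111, -0.06488143,  0.217815  , -0.61227623],
       [-0.21702536,  0.01906538,  0.97597977, -1.13474243],
       [ 0.        ,  0.        ,  0.        ,  1.        ]])}
{'time_s': 0.1, 'joints': array([ 6.25317003e+01,  7.12921661e+00,  9.46253782e+01, -2.65504470e-03,
        7.83506983e+01, -4.73312898e+00]), 'qd': array([-0.09425324, -0.07925105, -0.07976829, -0.15271571, -0.00854159,
       -0.14694025]), 'effort': array([-3.49044085e-04, -4.18877757e+01, -3.61099184e+01,  7.76423584e-02,
        4.61985951e-02, -6.91479863e-05]), 'eef_pos': array([0.25096708, 0.59892806, 0.1889252 ]), 'orientation': array([-89.99390226,   0.10514851,  67.26537339]), 'wrist_force': array([-0.16347642,  0.24343945, -0.04238509]), 'torque': array([-0.06088561,  0.01488082, -0.00463401]), 'width': 0.0951634853545718}
```

View pics/scene0.png

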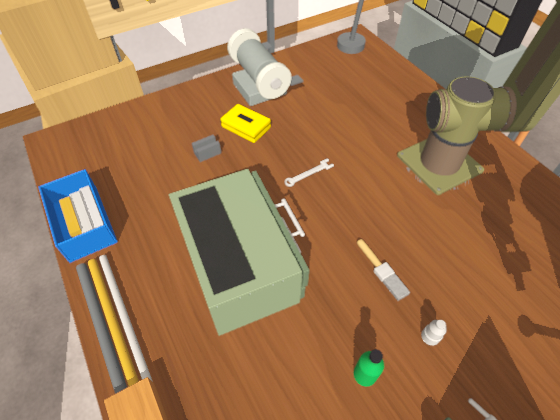

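View pics/top0.png

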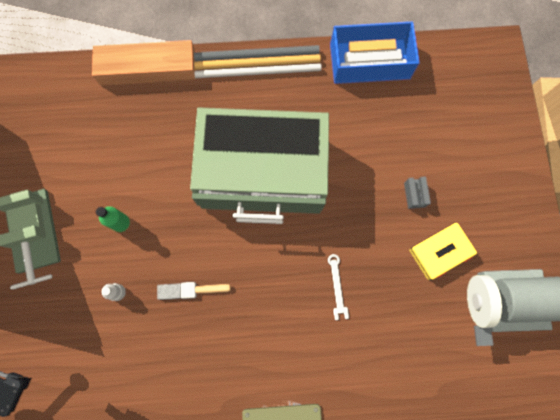

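The top view has the cabinet at about (262,160), with the handle bar at about (258,217). The wrench is at (338,285), the brush at (195,291), the bottle at (113,220) and the chuck at (114,292). In the scene view the bar runs from (284,202) to (302,234).

```bash
cat > h.py <<'E'
from cell import robot
import cv2,numpy as np
def ray(n,uv):
    c=robot.calibration(n);K=c["intrinsics"];T=c["camera_from_world"]
    d=cv2.undistortPoints(np.array([[uv]],float),K,np.array([c["k1"],0,0,0.]))[0,0]
    R=T[:3,:3];o=-R.T@T[:3,3]
    v=R.T@np.array([d[0],-d[1],-1]);return o,v/np.linalg.norm(v)
def onz(n,uv,z):
    o,v=ray(n,uv);return o+v*(z-o[2])/v[2]
def proj(n,p):
    c=robot.calibration(n);K=c["intrinsics"];T=c["camera_from_world"]
    q=T[:3,:3]@np.array(p)+T[:3,3];a=np.array([q[0],-q[1]])/-q[2]
    a=a*(1+c["k1"]*(a@a));return K[:2,:2]@a+K[:2,2]
def tri(a,b):
    (o1,v1),(o2,v2)=ray("scene",a),ray("top",b)
    s=np.linalg.lstsq(np.c_[v1,-v2],o2-o1,rcond=None)[0]
    p,q=o1+s[0]*v1,o2+s[1]*v2;return (p+q)/2,np.linalg.norm(p-q)
def save(n,name,box=None,f=1):
    im=cv2.cvtColor(robot.read_camera(n),cv2.COLOR_RGB2BGR)
    if box: x0,y0,x1,y1=box; im=im[y0:y1,x0:x1]
    cv2.imwrite("pics/"+name,cv2.resize(im,None,fx=f,fy=f,interpolation=cv2.INTER_CUBIC))
E
python3 - <<'E'
from h import *
for n,(x0,y0,x1,y1) in (("top",(225,195,295,232)),("scene",(268,190,312,245))):
    im=cv2.cvtColor(cv2.imread(f"pics/{n}0.png"),cv2.COLOR_BGR2HSV)
    sub=im[y0:y1,x0:x1]; m=((sub[...,1]<60)&(sub[...,2]>150)).astype(np.uint8)
    N,l,st,ce=cv2.connectedComponentsWithStats(m)
    for i in range(1,N):
        if st[i,4]>20:
            pts=np.argwhere(l==i)[:,::-1]+[x0,y0]
            print(n,st[i],ce[i]+[x0,y0],cv2.minAreaRect(pts.astype(np.float32)))
b=cv2.imread("pics/top0.png")[90:235,180:345];cv2.imwrite("pics/a.png",cv2.resize(b,None,fx=4.5,fy=4,interpolation=2))
b=cv2.imread("pics/scene0.png")[160:340,160:340];cv2.imwrite("pics/b.png",cv2.resize(b,None,fx=3.3,fy=3.3,interpolation=2))
E
```

```text
top [  0   0  70   7 353] [263.33711048 197.30878187] ((259.5, 198.0), (6.0, 69.0), 90.0)
top [  7   8  51  21 494] [257.70850202 216.18623482] ((257.181640625, 212.95803833007812), (50.08802032470703, 18.027591705322266), 2.935673475265503)
scene [  1   9  36  39 296] [289.71959459 217.375     ] ((286.8567810058594, 219.5157470703125), (44.58795928955078, 16.957050323486328), 60.524105072021484)
scene [  0  18  19  37 369] [274.04065041 231.94579946] ((277.0, 226.0), (36.0, 18.0), 90.0)
scene [10 28 11 16 34] [282.02941176 225.47058824] ((282.8000183105469, 225.10003662109375), (16.099689483642578, 4.919349670410156), 63.43495178222656)
scene [20 48  8  7 21] [291.57142857 241.04761905] ((291.3965759277344, 241.24136352539062), (7.799203872680664, 5.385164737701416), 68.19859313964844)
```

View pics/a.png

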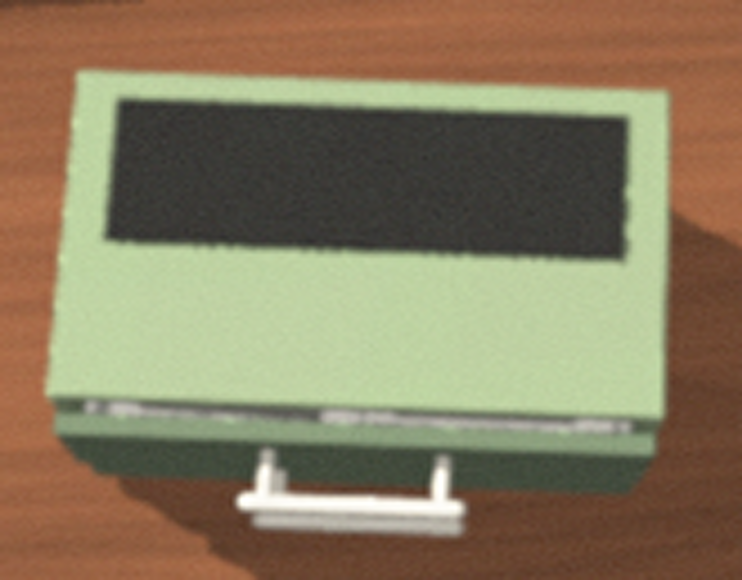

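View pics/b.png

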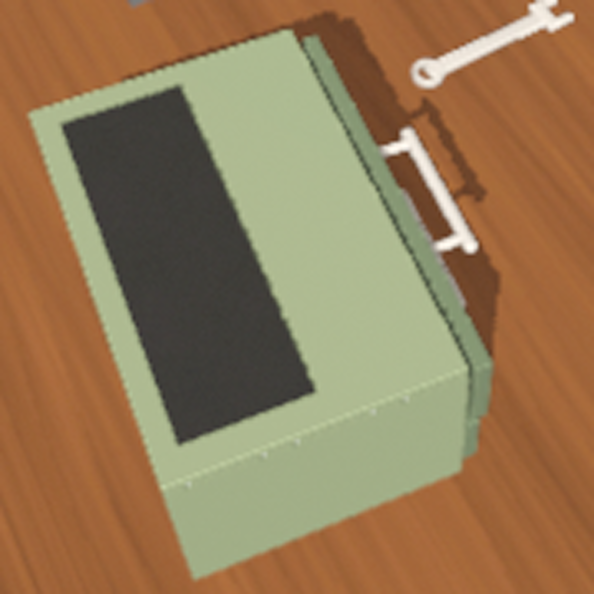

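In the enlarged top crop, the upper bar runs from about (233.3,215.2) to (282.9,217.0). The drawer is slightly ajar, and the lower bar shows just below the upper one. In the scene crop the bar runs from (283.3,200) to (302.4,234.5).

Run:
```python
from h import *
L=onz("top",(233.3,215.2),.133);R=onz("top",(282.9,217),.133);print("top bar",L,R,(L+R)/2,np.linalg.norm(L-R))
a=onz("scene",(302.4,234.5),.133);b=onz("scene",(283.3,200),.133);print("scene bar",a,b,(a+b)/2,np.linalg.norm(a-b))
print(tri((302.4,234.5),(233.3,215.2)),tri((283.3,200),(282.9,217)))
C=[onz("top",p,.172) for p in((190.4,188.75),(327.3,194.2),(328.4,113.2),(197.3,107.7))]
print(np.round(C,4)); print(np.linalg.norm(C[0]-C[1]),np.linalg.norm(C[1]-C[2]))
for i,j in((1,0),(2,3)):
    d=C[j]-C[i];print(np.degrees(np.arctan2(-d[0],d[1])))
for i,j in((0,3),(1,2)):
    d=C[j]-C[i];print(np.degrees(np.arctan2(d[1],d[0])))
for n,z,pts in (("top",0,[(335,260),(340,318),(113,230),(114,298),(160,291),(230,289)]),):
    for p in pts: print(p,onz(n,p,z)[:2])
```

```text
top bar [0.59944237 0.09113051 0.133     ] [ 0.58607525 -0.03735006  0.133     ] [0.59275881 0.02689023 0.133     ] 0.12917404753818348
scene bar [0.59711369 0.08870357 0.133     ] [ 0.58354056 -0.03275024  0.133     ] [0.59032713 0.02797667 0.133     ] 0.12220988888630493
(array([0.59857876, 0.09079919, 0.13686395]), np.float64(7.991072026683946e-06)) (array([ 0.58453893, -0.03573025,  0.13147838]), np.float64(0.004917271182846198))
[[ 0.6668  0.1935  0.172 ]
 [ 0.6294 -0.1529  0.172 ]
 [ 0.8505 -0.1762  0.172 ]
 [ 0.8889  0.1699  0.172 ]]
0.3483896987370615 0.22235033412710406
-6.158393749182688
-6.335618617639796
-6.078856948869213
-6.032054042132109
(335, 260) [ 0.47929412 -0.18097628]
(340, 318) [ 0.31823955 -0.17932446]
(113, 230) [0.60865257 0.45079129]
(114, 298) [0.41506528 0.4451227 ]
(160, 291) [0.42564584 0.3171351 ]
(230, 289) [0.41791506 0.12127266]
```

```bash
cat >> h.py <<'E'
X=np.array([np.cos(np.radians(-6.1)),np.sin(np.radians(-6.1)),0]);Y=np.array([-X[1],X[0],0])
BAR=np.array([.5915,.0275,.133])
E
python3 - <<'E'
from h import *
for yaw in(-6.1,173.9):
  for p in (BAR,BAR-.16*X): print(yaw,robot.inverse_kinematics(p+[0,0,.1],[-90,0,yaw]))
for yaw in(83.9,-96.1):
  for s in(-1,1): print(yaw,robot.inverse_kinematics(BAR-.032*X+s*.078*Y+[0,0,.2],[-90,0,yaw]))
p=robot.observe()["eef_pos"];robot.move_l([p[0],p[1],.3])
robot.move_gripper(.028)
robot.goto(BAR+[0,0,.12],[-90,0,-6.1])
o=robot.observe();print(o["eef_pos"],o["orientation"],o["width"],o["time_s"],o["joints"])
save("scene","c1.png",(200,110,400,310),3);save("top","c2.png",(180,90,380,240),4)
E
```

```text
-6.1 [-2.53160583 -1.50330404 99.34743256  0.         82.15587148  3.56839417]
-6.1 [ -1.20689104 -22.97333973 117.43375818   0.          85.53958156
   4.89310896]
173.9 None
173.9 None
83.9 [-10.39526347  -8.06009917  96.09626547   0.          91.9638337
 -94.29526347]
83.9 [  5.49223736  -4.8621015   93.16332468   0.          91.69877682
 -78.40776264]
-96.1 [-1.03952635e+01 -8.06009917e+00  9.60962655e+01 -2.54444375e-14
  9.19638337e+01  8.57047365e+01]
-96.1 [ 5.49223736e+00 -4.86210150e+00  9.31633247e+01 -2.54444375e-14
  9.16987768e+01  1.01592237e+02]
[0.59153154 0.02834207 0.25311073] [-8.99861613e+01 -8.31326058e-03 -6.02641664e+00] 0.0280941922095059 4.5417 [-2.45688009e+00 -1.99230484e+00  9.79161805e+01  1.33658216e-02
  8.40669658e+01  3.56815503e+00]
```

View pics/c1.png

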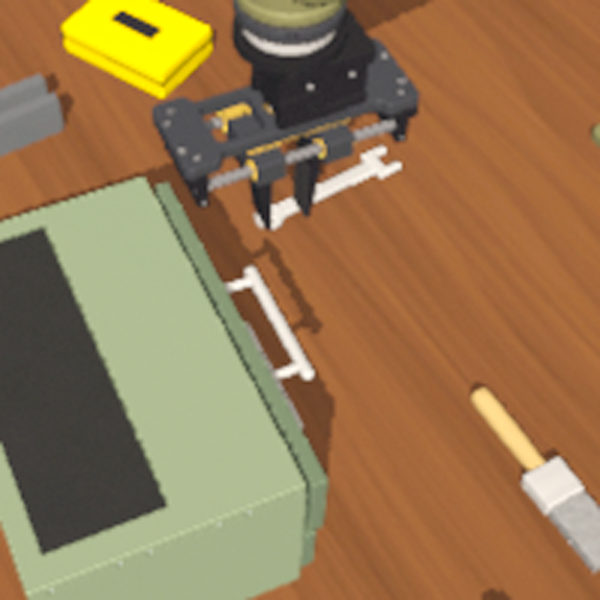

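View pics/c2.png

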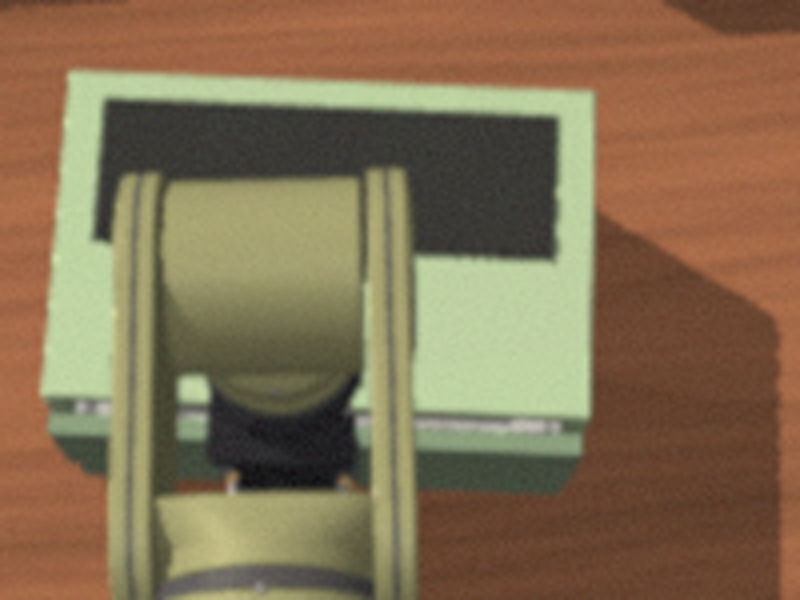

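The scene crop shows the fingers straddling the bar line above it, at about (265,215) and (305,205), with the jaws along the drawer axis. I'll descend with a force guard.

Run:
```python
from h import *
print(robot.move_l(BAR+[0,0,.02],speed=.12))
print(robot.move_l([BAR[0],BAR[1],.117],speed=.05,guard=6))
o=robot.observe();print(o["eef_pos"],o["wrist_force"],o["time_s"])
save("scene","d1.png",(200,110,400,310),3)
```

```text
False
False
[0.59174314 0.02748155 0.11728178] [-0.32421901 -0.33496801  0.33261769] 6.4917
```

View pics/d1.png

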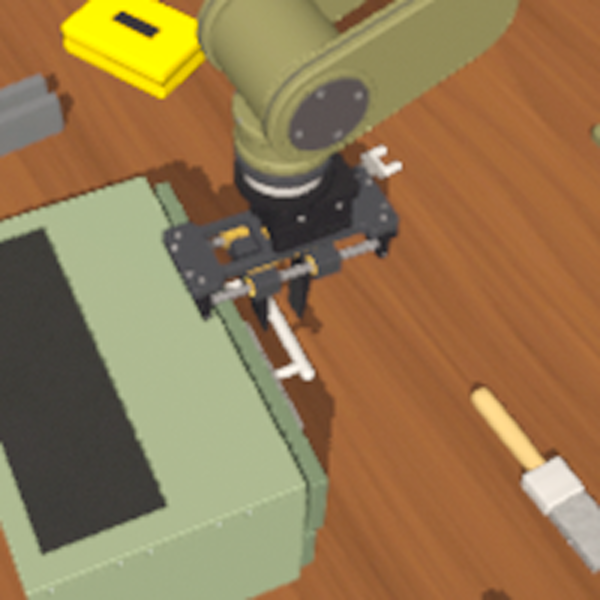

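The fingers straddle the bar without contact. Now I'll grip it and pull.

Run:
```python
from h import *
robot.move_gripper(0)
o=robot.observe();print(o["eef_pos"],o["wrist_force"],o["width"])
if o["width"]>.007:
    p=o["eef_pos"]
    print(robot.move_l(p-.14*X,speed=.08,guard=25))
    o=robot.observe();print(o["eef_pos"],o["wrist_force"])
    print(robot.move_l(p-.175*X,speed=.03,guard=15))
o=robot.observe();q=o["eef_pos"];print(q,(p-q)@X,(p-q)@Y,o["wrist_force"],o["width"],o["time_s"])
save("scene","e1.png",(180,110,400,310),3)
```

```text
[0.59148486 0.02749638 0.11699014] [ 0.06782801  0.38506307 -0.11578597] 0.0006525657172180657Traceback (most recent call last):
  File "<stdin>", line 9, in <module>
NameError: name 'p' is not defined. Did you mean: 'np'?
```

Run:
```python
from h import *
save("scene","e1.png",(250,160,330,240),7)
save("top","e2.png",(220,180,320,250),7)
for n in("scene","top"):
  for z in(.133,):
    print(n,proj(n,BAR),proj(n,BAR-[0,0,.016]))
```

```text
scene [292.08218159 216.77242758] [291.95865933 220.28522534]
top [257.88988523 216.58694999] [258.13290885 217.86089472]
```

View pics/e1.png

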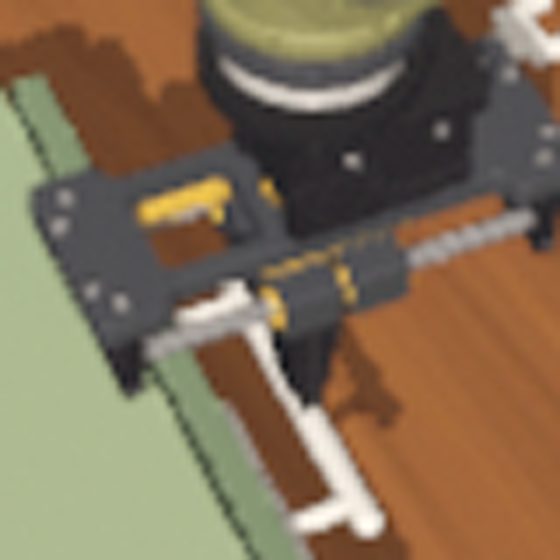

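View pics/e2.png

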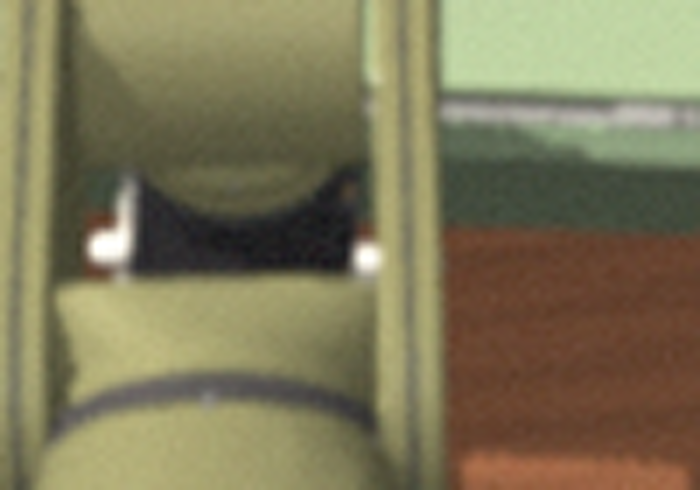

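Run:
```python
from h import *
t=np.array([.5915,.0283,.2531])
for s in(-1,1): print(proj("scene",t+s*.020*X),proj("scene",t+s*.020*X+[0,0,.03]))
t=np.array([.5915,.0275,.117])
print("now",proj("scene",t),proj("scene",t+[0,0,.03]),proj("scene",t+[0,0,.06]))
for s in(-1,1): print(proj("scene",t+s*.012*X),proj("scene",t+s*.012*X+[0,0,.03]))
im=robot.read_camera("scene")[190:235,265:315,::-1]
cv2.imwrite("pics/f.png",cv2.resize(im,None,fx=12,fy=12,interpolation=0))
im=cv2.imread("pics/c1.png")[160:260,220:340];cv2.imwrite("pics/g.png",cv2.resize(im,None,fx=4,fy=4))
```

```text
[300.8350278  185.08739347] [301.31933625 176.80228811]
[285.6611656  190.24899995] [285.76208896 182.01598999]
now [291.95865933 220.28522534] [292.19271378 213.62852157] [292.43762419 206.66067161]
[296.04122827 218.81575598] [296.36767086 212.14263239]
[287.85551325 221.76208103] [287.99621987 215.12207142]
```

View pics/f.png

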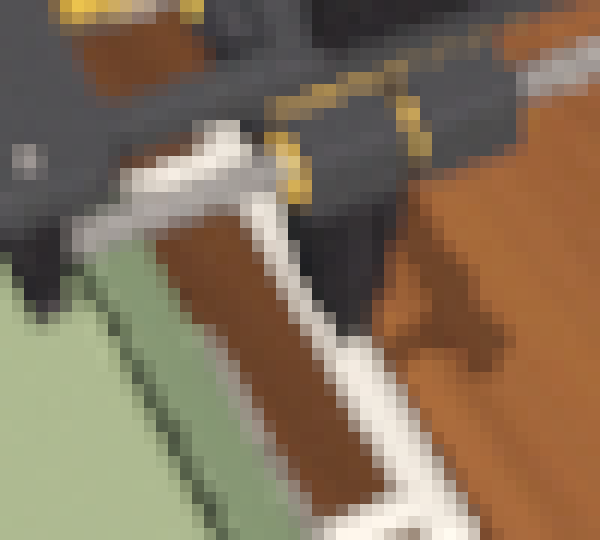

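View pics/g.png

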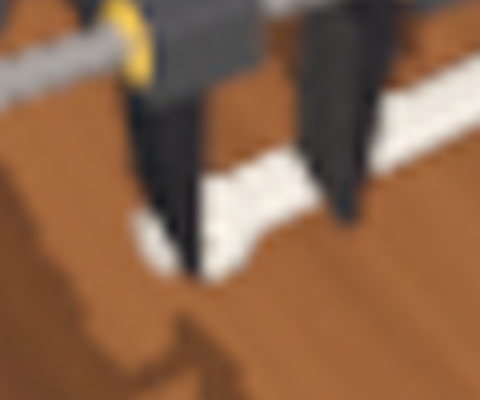

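Run:
```python
from h import *
im=cv2.imread("pics/scene0.png").copy()
im=cv2.resize(im,None,fx=4,fy=4,interpolation=2)
def dot(p,c):
    q=proj("scene",p)*4+1.5;cv2.circle(im,tuple(int(v) for v in q),4,c,-1);return q
for z in (0,.05,.1,.2,.3): dot([0,0,z],(0,0,255))
for a in np.arange(0,360,10): dot([.06*np.cos(np.radians(a)),.06*np.sin(np.radians(a)),.02],(255,0,0))
for a in((.1,.1),(.1,-.1),(-.1,.1),(-.1,-.1)): dot([*a,0],(0,255,255))
cv2.imwrite("pics/h.png",im[280:880,1480:2240])
t=cv2.imread("pics/top0.png");t=cv2.resize(t,None,fx=4,fy=4)
for a in((.1,.1),(.1,-.1),(.05,.1),(.05,-.1)):
    q=proj("top",[*a,0])*4+1.5;cv2.circle(t,tuple(int(v) for v in q),4,(0,0,255),-1)
cv2.imwrite("pics/i.png",t[1400:1680,800:1500])
```

```text
(no output)
```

View pics/h.png

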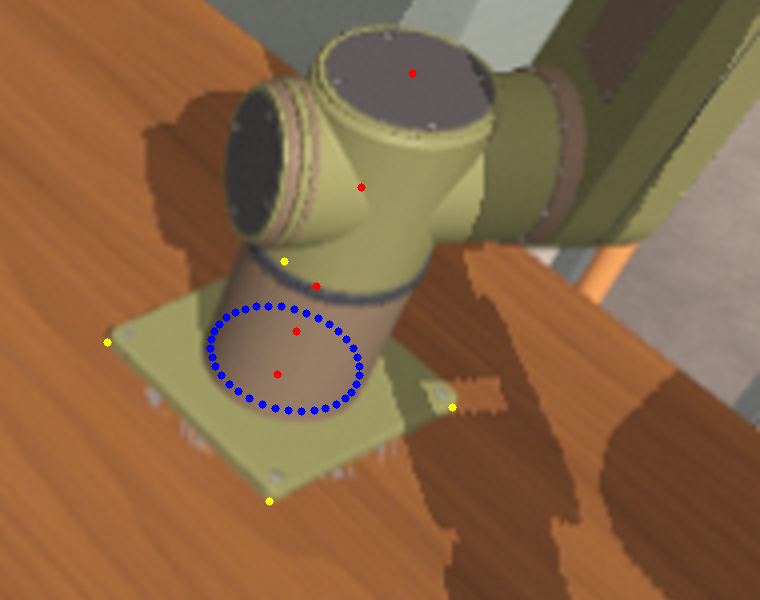

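View pics/i.png

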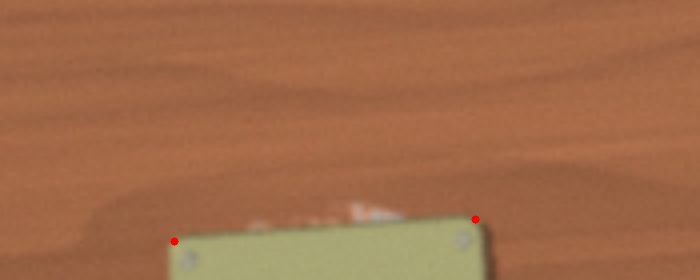

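The base plate and column reproject exactly, so the cameras are good. The fingertips appear about 3 px off their reported pose, though. I'll measure the tips in both views with the tool tilted.

Run:
```python
from h import *
print(robot.move_l(BAR+[0,0,.15],speed=.2,guard=10))
robot.goto([.5,-.15,.3],[-50,0,-90])
o=robot.observe();print(o["eef_pos"],o["orientation"],o["width"],o["time_s"])
P=o["eef_pos"];a,b=proj("scene",P),proj("top",P);print(a,b)
for n,q,f in(("scene",a,"j1.png"),("top",b,"j2.png")):
    im=robot.read_camera(n)[:,:,::-1];x,y=(q-25).astype(int);print(n,x,y)
    im=cv2.resize(im[y:y+50,x:x+50],None,fx=10,fy=10,interpolation=0).copy()
    z=(q-[x,y])*10+5;cv2.circle(im,tuple(int(v) for v in z),4,(0,0,255),1);cv2.imwrite("pics/"+f,im)
```

```text
False
[ 0.50007396 -0.14980385  0.29962323] [-5.00589485e+01 -1.23903522e-02 -8.99163215e+01] 0.0009472367334694906 9.2167
[288.88336569 116.85006057] [338.08516042 236.07066216]
scene 263 91
top 313 211
```

View pics/j1.png

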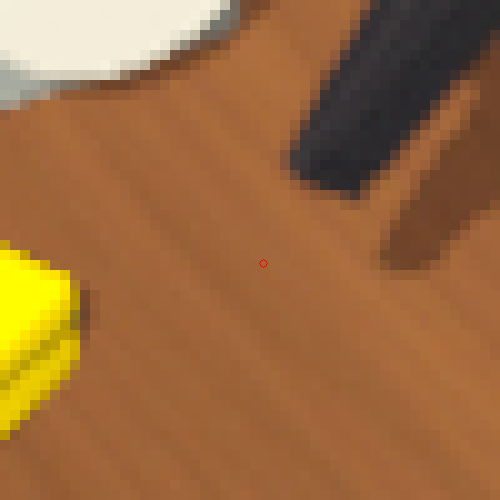

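View pics/j2.png

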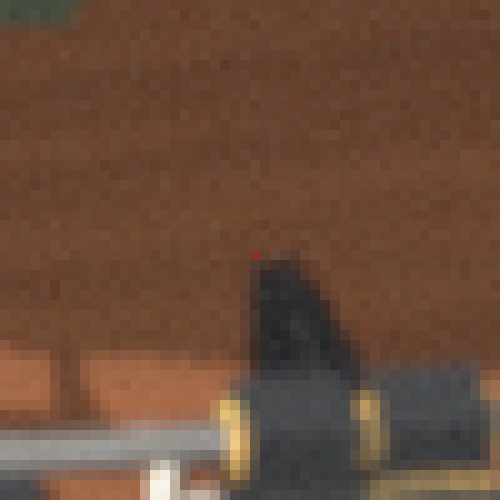

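Run:
```python
from h import *
print(tri((295.0,108.5),(340.3,236.7)))
save("scene","k1.png",(250,40,370,130),6);save("top","k2.png",(290,210,390,290),7)
o=robot.observe();print(o["joints"],o["width"])
```

```text
(array([ 0.49016665, -0.14648087,  0.32704631]), np.float64(0.010379125123969862))
[-35.98096632 -39.03553313 128.01455781  26.03746082  59.68362492
  46.89987523] 0.0003732401659540552
```

View pics/k1.png

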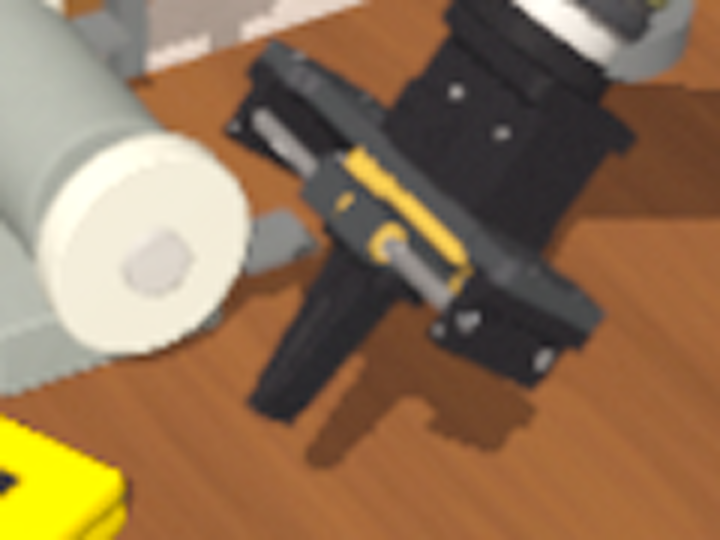

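View pics/k2.png

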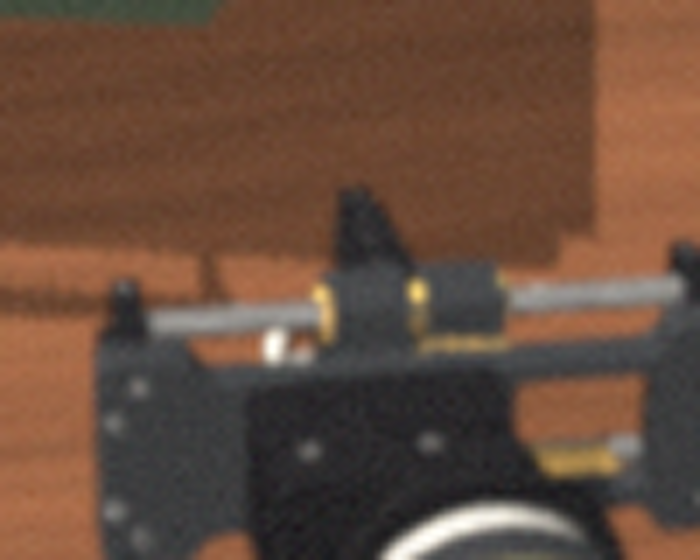

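The views don't agree with the reported TCP: the tip looks about 25 mm short. A guarded touch on the bare bench will settle it, since it gives the true tip height and, with the picture, x and y.

Run:
```python
from h import *
robot.goto([.42,-.04,.10],[-90,0,-6.1])
print(robot.move_l([.42,-.04,.025],speed=.12,guard=5))
print(robot.move_l([.42,-.04,-.03],speed=.02,guard=3))
o=robot.observe();P=o["eef_pos"];print(P,o["orientation"],o["wrist_force"],o["time_s"])
a=proj("scene",P);x,y=(a-25).astype(int);print(a,x,y)
im=robot.read_camera("scene")[:,:,::-1]
im=cv2.resize(im[y:y+50,x:x+50],None,fx=12,fy=12,interpolation=0).copy()
z=(a-[x,y])*12+6;cv2.circle(im,tuple(int(v) for v in z),4,(0,0,255),1);cv2.imwrite("pics/l.png",im)
```

```text
False
True
[ 0.42002342 -0.03999029 -0.02433305] [-8.99995221e+01  1.88597220e-02 -6.09533701e+00] [-0.52426439 -0.39886028  4.02349653] 13.25
[326.94686318 209.05246476] 301 184
```

View pics/l.png

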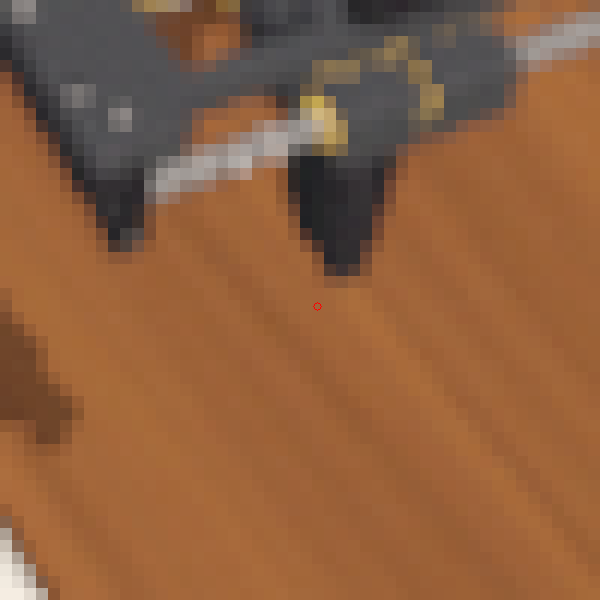

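Run:
```python
from h import *
o=robot.observe();P=o["eef_pos"]
t=onz("scene",(329.1,205.8),0);print(t,t-P,o["wrist_force"])
# vertical poses: tip minus TCP fit if z off = .024
for uv,Q in (((295.7,184.05),[.5915,.0283,.2531]),((294.6,217.9),[.5915,.0275,.117])):
    t=onz("scene",uv,Q[2]+.0243);print(t-Q)
T=np.array([.50007,-.1498,.29962]);d=np.array([.642,0,-.767])
for L in (0,.01,.02,.0243,.03): print(L,proj("scene",T-L*d),proj("top",T-L*d))
for L in (.0243,): print("world",proj("scene",T+[0,0,L]),proj("top",T+[0,0,L]))
```

```text
[ 0.41928875 -0.03300197  0.        ] [-0.00073694  0.00699099  0.02434091] [-0.14389726  0.51432685  4.82257881]
[0.00039077 0.01060156 0.0243    ]
[-0.00063887  0.01145642  0.0243    ]
0 [288.88541666 116.85138444] [338.08338101 236.07280412]
0.01 [291.07237674 113.69786406] [338.86609562 238.40032233]
0.02 [293.277457   110.51837556] [339.66369073 240.77203765]
0.0243 [294.23126559 109.14313617] [340.01133795 241.80577904]
0.03 [295.50087081 107.31261539] [340.47659558 243.18922351]
world [289.02051276 109.37243053] [339.67287072 234.18033815]
```

At bench contact the reported z is −0.024, and the lateral offset is about 0 once the finger's near face is allowed for. So the true fingertip is 24 mm short of the reported TCP along the tool axis. I'll correct for that and regrasp the bar.

```bash
echo "OFF=np.array([0,0,-.0243])" >> h.py
python3 - <<'E'
from h import *
robot.move_l([.42,-.04,.24],speed=.25)
robot.move_gripper(.028)
robot.goto(BAR+[0,0,.06]+OFF,[-90,0,-6.1])
print(robot.move_l(np.array([BAR[0],BAR[1],.117])+OFF,speed=.06,guard=6))
o=robot.observe();print(o["eef_pos"],o["wrist_force"],o["time_s"])
robot.move_gripper(0)
o=robot.observe();p=o["eef_pos"];print(p,o["wrist_force"],o["width"])
if o["width"]>.007:
    print(robot.move_l(p-.14*X,speed=.08,guard=25))
    o=robot.observe();print(o["eef_pos"],o["wrist_force"])
    print(robot.move_l(p-.175*X,speed=.03,guard=15))
o=robot.observe();q=o["eef_pos"];print(q,(p-q)@X,(p-q)@Y,o["wrist_force"],o["width"],o["time_s"])
save("scene","m1.png",(180,110,400,310),3)
E
```

```text
False
[0.59191855 0.02751341 0.09330224] [ 0.28674093 -0.57521573  0.39642404] 17.425
[0.59156723 0.02751312 0.09295918] [-0.55496592 -0.24775647  1.81147002] 0.01057008205655102
False
[0.45213341 0.04260159 0.09288839] [-0.55576159  2.82077037  1.81574149]
True
[0.43887171 0.04408409 0.09291325] 0.15359184813611934 -0.0002510974017611335 [ 1.61256662 -0.42731907  1.28672957] 0.010054911260402796 20.4083
```

View pics/m1.png

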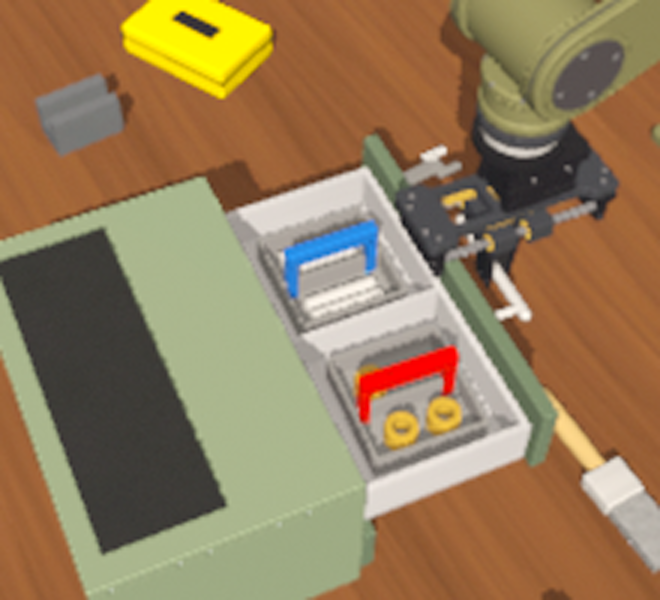

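The drawer came out to its stop, triggering the guard after 154 mm on top of the initial ajar amount. The red tray is in the left (+y) bay with its handle at about (408,378) in the crop; two bushings are in its +y half and one in the other. I'll pull once more to confirm the stop, then release, back off and measure.

Run:
```python
from h import *
p=robot.observe()["eef_pos"]
print(robot.move_l(p-.015*X,speed=.03,guard=15))
o=robot.observe();print((p-o["eef_pos"])@X,o["wrist_force"],o["width"])
# relax toward held place, release
robot.move_gripper(.028)
q=robot.observe()["eef_pos"];print((p-q)@X)
robot.move_l(q+[0,0,.15],speed=.2,guard=10)
robot.goto([.33,-.1,.3],[-90,0,83.9])
o=robot.observe();print(o["time_s"],o["joints"])
robot.move_gripper(.05)
for n in("scene","top"):
    cv2.imwrite(f"pics/n_{n}.png",cv2.cvtColor(robot.read_camera(n),cv2.COLOR_RGB2BGR))
b=cv2.imread("pics/n_top.png")[150:300,170:340];cv2.imwrite("pics/n2.png",cv2.resize(b,None,fx=4,fy=4,interpolation=2))
b=cv2.imread("pics/n_scene.png")[150:290,200:400];cv2.imwrite("pics/n1.png",cv2.resize(b,None,fx=4,fy=4,interpolation=2))
```

```text
True
-0.000282143274269985 [1.71419939 0.06013386 1.69365918] 0.009978397003418795
-0.0003529141836054254
23.9167 [-2.57850143e+01 -3.70988669e+01  1.20137247e+02  3.55483446e-03
  9.70130238e+01 -1.09677910e+02]
```

View pics/n1.png

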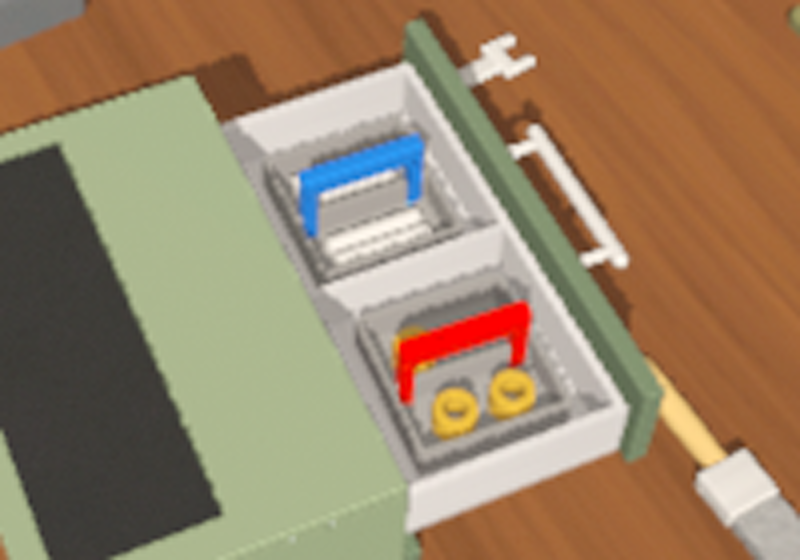

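View pics/n2.png

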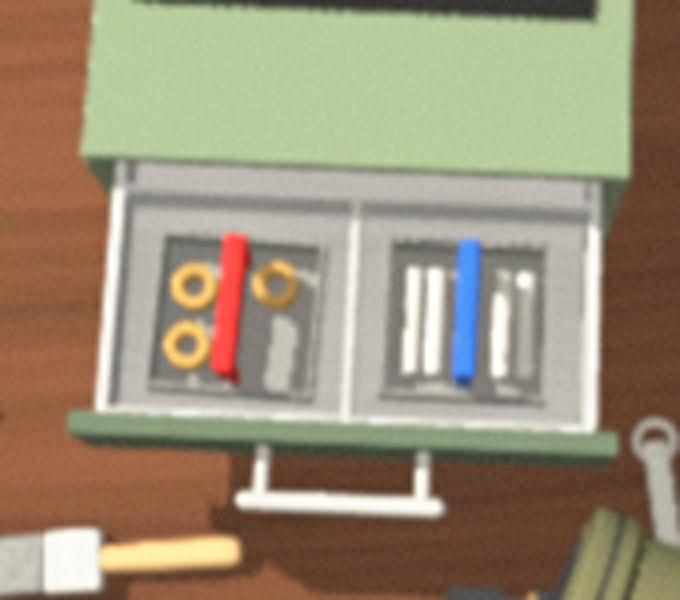

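Run:
```python
from h import *
C={}
for n in("top","scene"):
    im=cv2.cvtColor(cv2.imread(f"pics/n_{n}.png"),cv2.COLOR_BGR2HSV)
    m=(((im[...,0]<6)|(im[...,0]>174))&(im[...,1]>200)&(im[...,2]>(190 if n=="top" else 120))).astype(np.uint8)
    N,l,st,ce=cv2.connectedComponentsWithStats(m);i=1+np.argmax(st[1:,4])
    pts=np.argwhere(l==i)[:,::-1].astype(np.float32);r=cv2.minAreaRect(pts);bx=cv2.boxPoints(r);print(n,st[i],ce[i],r)
    C[n]=ce[i]
    if n=="top":
        c=onz(n,r[0],.151);print(c,onz(n,ce[i],.151))
        bx=bx[np.argsort(bx[:,1])];a,b=bx[:2].mean(0),bx[2:].mean(0)
        A,B=onz(n,a,.151),onz(n,b,.151);d=A-B;print(A,B,np.linalg.norm(d),np.degrees(np.arctan2(d[1],d[0])))
# scene: ends of bar top edge from zoom
for u in((398,350),(528,310)): print("scene end",onz("scene",(200+u[0]/4,150+u[1]/4),.151))
print("tri",tri(C["scene"],C["top"]))
L=onz("top",(170+240/4,150+500/4),.133);R=onz("top",(170+443/4,150+508/4),.133);print("bar",(L+R)/2,(L+R)/2+.128*X)
```

```text
top [227 242   1   1   1] [227. 242.] ((227.0, 242.0), (0.0, 0.0), 0.0)
[0.5272448  0.10860121 0.151     ] [0.5272448  0.10860121 0.151     ]
[0.5272448  0.10860121 0.151     ] [0.5272448  0.10860121 0.151     ] 0.0 0.0
scene [299 226  33  24 274] [315.47445255 234.7080292 ] ((315.4135437011719, 237.2189178466797), (14.630772590637207, 36.39312744140625), 72.89727020263672)
scene end [0.61488841 0.10249406 0.151     ]
scene end [0.52782991 0.11755977 0.151     ]
tri (array([0.54614652, 0.10271303, 0.10600492]), np.float64(0.03128882476867298))
bar [0.438768   0.04267032 0.133     ] [0.56604325 0.02906852 0.133     ]
```

Run:
```python
from h import *
n="top"
im=cv2.imread(f"pics/n_{n}.png").astype(int);b,g,r_=im[...,0],im[...,1],im[...,2]
for t in(110,150,180):
    m=((r_-np.maximum(g,b)>t)).astype(np.uint8);m[:200]=0;m[255:]=0
    N,l,st,ce=cv2.connectedComponentsWithStats(m);i=1+np.argmax(st[1:,4])
    pts=np.argwhere(l==i)[:,::-1].astype(np.float32);r=cv2.minAreaRect(pts);bx=cv2.boxPoints(r);print(t,st[i],ce[i],r)
    bx=bx[np.argsort(bx[:,1])];a,c=bx[:2].mean(0),bx[2:].mean(0)
    A,B=onz(n,a,.151),onz(n,c,.151);d=A-B;print(onz(n,r[0],.151),A,B,np.linalg.norm(d),np.degrees(np.arctan2(d[1],d[0])))
```

```text
110 [223 209   9  35 199] [226.72864322 225.50251256] ((226.6384735107422, 225.892333984375), (5.953666687011719, 34.35761642456055), 7.125016689300537)
[0.56869035 0.1077759  0.151     ] [0.61286954 0.10044843 0.151     ] [0.52527492 0.1149747  0.151     ] 0.08879093392631326 -9.415963770003597
150 [223 209   8  34 165] [226.67272727 225.57575758] ((226.67074584960938, 225.46340942382812), (4.969419002532959, 33.46075439453125), 6.340191841125488)
[0.56979619 0.10764731 0.151     ] [0.61294087 0.1010899  0.151     ] [0.52737908 0.11409224 0.151     ] 0.08654409986558748 -8.640799177538806
180 [228 226   1   4   4] [228.  227.5] ((228.0, 227.5), (3.0, 0.0), -90.0)
[0.56429852 0.10449652 0.151     ] [0.56818057 0.10433098 0.151     ] [0.56042241 0.10466179 0.151     ] 0.007765203132295509 -2.441623707471943
```

The top view puts the red bar's centre at about (0.570,0.108), with yaw near −9°. The scene view agrees to about 2 mm. Next I'll approach, grasp and make a small test lift.

Run:
```python
from h import *
G=np.array([.570,.1085,.121])+OFF
robot.goto(G+[0,0,.13],[-90,0,81])
print(robot.move_l(G+[0,0,.04],speed=.12,guard=8))
print(robot.move_l(G,speed=.05,guard=5))
o=robot.observe();print(o["eef_pos"],o["wrist_force"],o["width"],o["time_s"])
save("scene","p1.png",(250,170,370,270),6)
```

```text
False
False
[0.57032131 0.10854591 0.09708684] [-0.21609512 -0.74924123 -0.4405945 ] 0.05024948002997425 27.7333
```

View pics/p1.png

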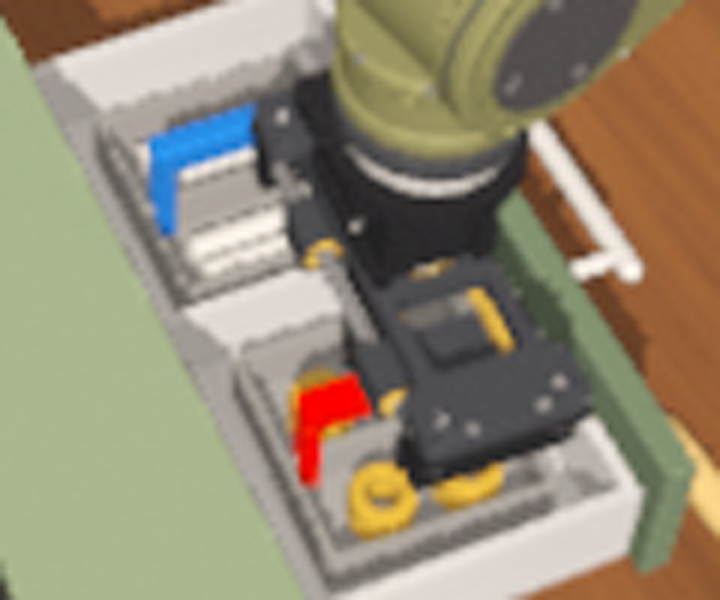

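The gripper straddles the red bar, and the bushings and blue handle are clear. Now to close and lift slowly.

Run:
```python
from h import *
robot.move_gripper(0)
o=robot.observe();p=o["eef_pos"];print(p,o["wrist_force"],o["torque"],o["width"])
if o["width"]>.010:
    robot.move_l(p+[0,0,.012],speed=.02)
    robot.dwell(.3)
    o=robot.observe();print(o["eef_pos"],o["wrist_force"],o["torque"],o["width"],o["time_s"])
save("scene","q1.png",(250,160,370,260),6);save("top","q2.png",(180,180,300,270),6)
```

```text
[0.5699524  0.1082786  0.09673674] [-0.18307574 -0.50338977  1.25204236] [-0.15154874  0.1053689   0.07368268] 0.013624369753168284
[0.56985899 0.10826962 0.10860823] [ 0.08266732 -0.31471761 -4.81064148] [-0.00131232  0.00687    -0.00800179] 0.01385203758246885 29.5083
```

View pics/q1.png

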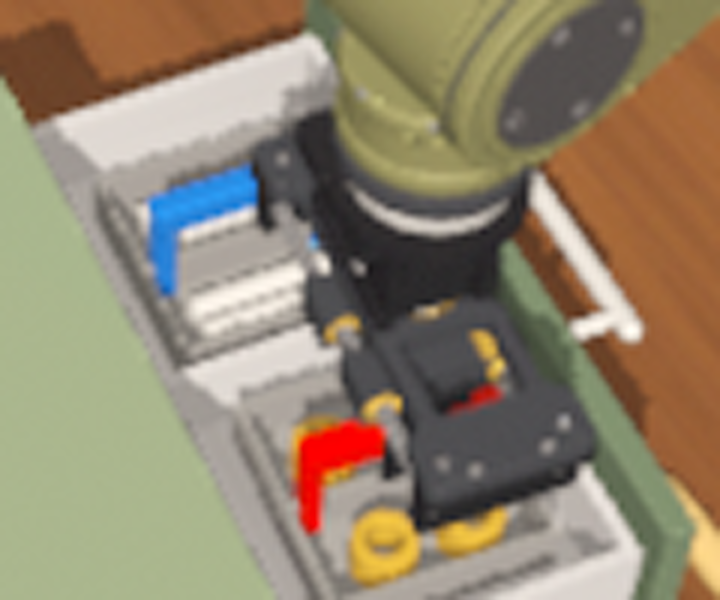

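View pics/q2.png

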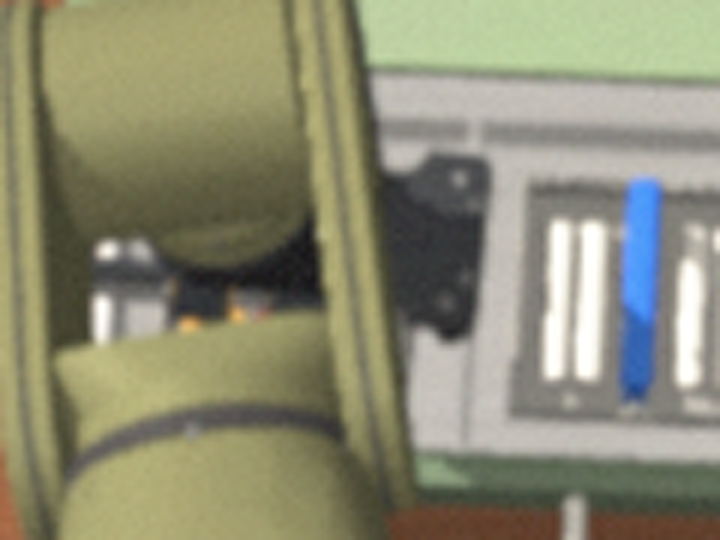

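The full weight of 4.8 N is on the gripper with almost no moment, and the tray looks level. I'll continue the lift.

Run:
```python
from h import *
p=robot.observe()["eef_pos"]
print(robot.move_l(np.array([p[0],p[1],.0967+.106]),speed=.05,guard=6))
robot.dwell(.7)
o=robot.observe();print(o["eef_pos"],o["orientation"],o["wrist_force"],o["torque"],o["width"],o["time_s"])
for n in("scene","top"):
    cv2.imwrite(f"pics/r_{n}.png",cv2.cvtColor(robot.read_camera(n),cv2.COLOR_RGB2BGR))
b=cv2.imread("pics/r_scene.png")[120:280,210:390];cv2.imwrite("pics/r1.png",cv2.resize(b,None,fx=3.7,fy=3.7,interpolation=2))
```

```text
False
[0.56990611 0.10824675 0.20268861] [-9.00011160e+01  7.13708758e-04  8.09989457e+01] [ 0.30352221 -0.29363259 -4.61643158] [ 0.03661582  0.04180547 -0.01374849] 0.013695833845275687 32.3417
```

View pics/r1.png

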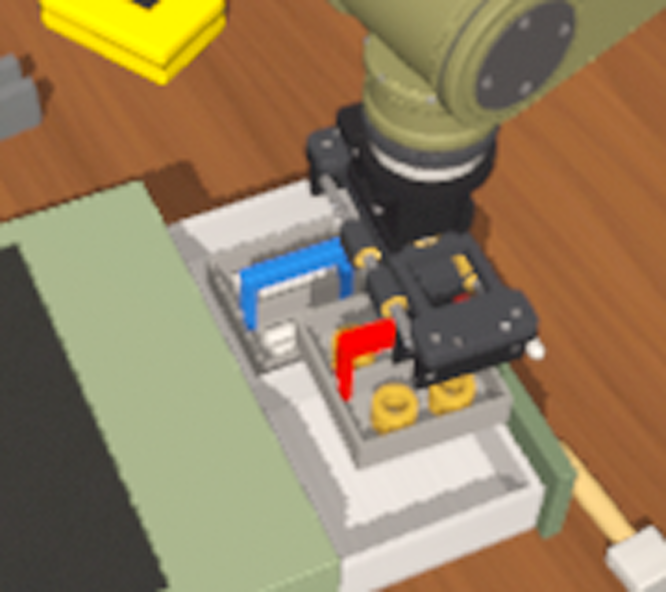

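View pics/r_top.png

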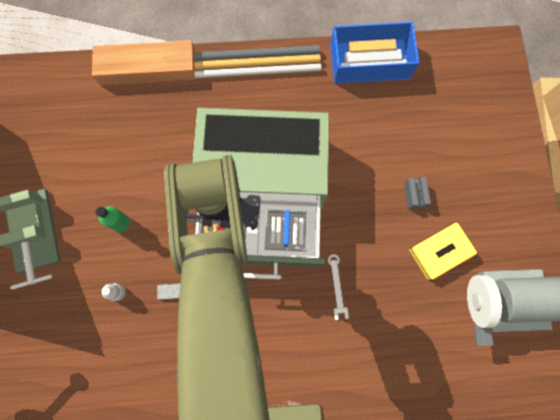

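The lifted tray has all three visible bushing spots filled: (393,407), (452,390), and one behind the bar at (348,345). It looks level, the blue tray is down and the drawer is open. One numeric check of tilt and drawer, then I'll hand in.

Run:
```python
from h import *
a=np.radians(-9);x=np.array([np.cos(a),np.sin(a),0]);y=np.array([-x[1],x[0],0]);c=np.array([.570,.1083,.084+.106])
for s in(1,-1): print("pred bottom",proj("scene",c+s*.0525*x+.055*y),"rim",proj("scene",c+s*.0525*x+.055*y+[0,0,.028]))
for u in((362,465),(510,413),(356,445),(508,395)): print("seen",210+u[0]/3.7,120+u[1]/3.7)
A=cv2.imread("pics/n_scene.png").astype(int);B=cv2.imread("pics/r_scene.png").astype(int)
print("drawer side/front corner diff",np.abs(A-B)[250:270,330:365].mean(),"bystanders",np.abs(A-B)[100:165,180:275].mean(),np.abs(A-B)[230:300,365:410].mean())
b=B[215:270,295:350].astype(np.uint8);cv2.imwrite("pics/s.png",cv2.resize(B[185:255,285:355].astype(np.uint8),None,fx=8,fy=8,interpolation=2))
```

```text
pred bottom [305.92159071 247.3912507 ] rim [306.51239582 240.94846745]
pred bottom [346.48939474 234.08411053] rim [348.03377401 227.46681908]
seen 307.8378378378378 245.67567567567568
seen 347.8378378378378 231.6216216216216
seen 306.2162162162162 240.27027027027026
seen 347.2972972972973 226.75675675675677
drawer side/front corner diff 6.908095238095238 bystanders 1.1113090418353577 1.2567195767195767
```

View pics/s.png

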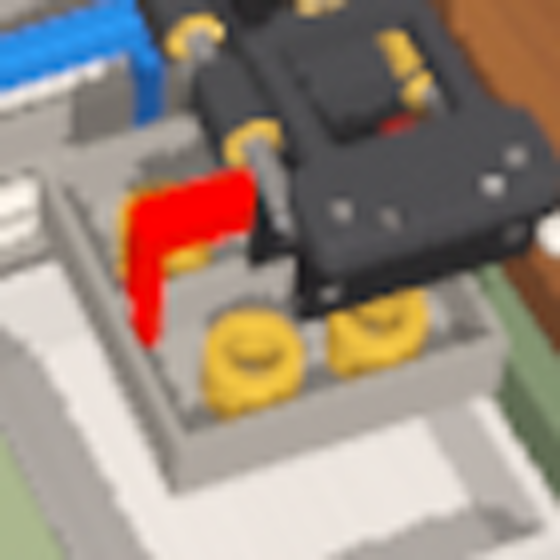

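The tray corners match a level tray to within 1–2 px, equally at both ends, and all three bushings are inside. I'll hand in.

Run:
```python
from cell import robot
o=robot.observe();print(o["width"],o["wrist_force"],o["time_s"]);print(robot.hand_in())
```

```text
0.013824606776014142 [-0.56281209  0.05696545 -5.2752191 ] 32.4417
the job is handed in; nothing more can be done
None
```

I pulled the upper drawer to its stop, gripped the red tray by its handle and lifted it about 106 mm straight up. I handed in at 32.4 s with the tray held there over the open drawer; no verdict was reported.

**Fingertip offset:** The first grip on the drawer bar closed on nothing. Touching the bare bench showed that the real fingertips end about 24 mm short of the reported TCP, which disagrees with the description. I corrected every later move for this.

**Last checks:**
- **Drawer:** the bar moved 154 mm on top of its unknown ajar start. A second pull moved it no further, so it is at its stop.
- **Tray:** it weighs about 5 N on the wrist with almost no moment. Its corners in the picture match a level tray to within 1–2 px. All three bushings are in it.
- **Blue tray:** it still stands down in its bay.
- **Bystanders:** between the pictures before and after the lift, the areas around the yellow case and V-block and around the brush were unchanged. The wrench, chuck and bottle I only checked by eye in the final top view. I did not measure any of them against the start of the run.
- **Lower drawer:** I did not check it separately; nothing touched it as far as I could tell.

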